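Push the magnetic stirrer home into its corner

ROBOT

A 7-joint arm with a two-finger parallel gripper is mounted at the origin on the work surface. World frame = base frame: x ahead of the robot, y to its left, z up, the work surface at z = 0. Lengths are in m, angles in rad, forces in N, time in s.
With the tool pointing down it reaches from about 0.4 to 0.85 m from the base axis. Payload 10.4 kg.
Tool frame: the origin (TCP) lies at the very end of the fingers, on their centre line; the grasp point (between the pads) lies 19 mm behind it; z points along the fingers, y is the line along which they close (so a half turn about z gives the same grasp; the last joint's range is limited). The gripper opens to 87 mm and grips with 3 to 60 N. Pads are 19 mm wide; open, the fingers measure 117 mm over their backs; the gripper's body (75 mm by 190 mm) begins 51 mm behind the grasp point.
Start: joints at [1.321, 0.332, -0.065, 1.46, 0.022, 1.35, -0.088], TCP at [0.141, -0.609, 0.223] pointing down, gripper open.
Joint ranges: [-2.6, 2.6], [-0.5, 2.12], [-1.47, 1.34], [0.16, 2.42], [-1.27, 4.41], [0.06, 2.06], [-2.6, 2.6]. Speed limits (rad/s): [2.22, 2.22, 2.79, 2.79, 3.14, 3.14, 3.14].

INTERFACE

Orientations are given as a unit quaternion [x, y, z, w].
In Python, from bench import * gives the robot as it stands.
- The arm moves only by the tool carry_out, never from a script. Its argument "deltas" is a list of rows, each an object with "hand": the finger opening in mm, from 0 to 87; "dp": the shift along the tool's x, y, z each as a share of 250 mm, from -1 to 1, a list of three; "spin": the turn about the tool's z as a share of pi rad, from -1 to 1. In form: [{"hand": hand, "dp": [dx, dy, dz], "spin": spin}, ...]. A call has 1 to 20 rows; each row is the pose to reach, as a shift and turn from the pose commanded when the call began, along the tool's axes at that moment, turning the shorter way round; what a row does not reach only later rows make up. A row lasts 1/10 s, in which the tool goes at most 50 mm and 8.59 degrees, less where a joint would pass 70% of its speed; a pose out of reach is approached as far as the arm can. A call with a number of a shift or a turn outside -1 to 1 is refused whole. A call with a gripper value outside its range is refused whole. The fingers move at their own pace and stop on an object; "force" is the grip in N (left out, the last holds). Time passes only in rows, so rows that repeat a pose let the fingers close. It gives the time, the measured TCP pose, the force, the opening and the grip force at its end, in the units of the state.
- read_state(): the state, without advancing time (a new reading comes with each control period).
- camera(name): name is "scene" or "top" or "wrist"; returns the picture (384x512x3 uint8, red, green, blue); there is no depth.
- get_calibration(name): a dict with "fx", "fy", "cx", "cy" (pixels), "R" (3x3) and "t" (3): a world point X has camera coordinates R X + t; the wrist camera has in their place "mount" (4x4, takes a point from camera to tool coordinates, whose origin is the TCP and whose axes are the flange's). Camera axes: x right, y down, z forward; pixel columns grow to the right and rows downward; lengths in m; the calibration is good to about 2 mm. A picture is of the moment at which its call begins: read the wrist's pose just before it. get_calibration takes no time and is no camera call.
- close_job(): hands the job in; it is judged then, once.
The state is a dict: "time": time; "joint_positions": joint angles; "joint_vel": joint speeds; "joint_torque": joint torques, N m; "ee_pos": TCP position; "eef_rot": TCP orientation; "ft_force": force on the tool from outside, world axes, zero at the start; "torque": the same for the moment, N m; "width": finger opening in m; "grip_force": force on a finger pad.
Only numpy, scipy, OpenCV 4.12 (cv2) and the standard library are available. Lean on these libraries where they do the work, as an engineer would, in place of code of your own. Each camera call takes 0.05 s, during which the arm holds its last target. There are 200 camera calls.

TASK

Push the square magnetic stirrer along the bench with the fingertips into its working corner: its back edge flat against the aluminium rail and its side against the steel stop block at the one end of the rail (not at the cork-ring end). Slide it gently, without lifting, tipping or ramming it; leave everything else where it stands and finish with the hand clear.

Things in the scene. Friction and masses are not known exactly. Their poses are not given: they have to be found in the camera images.
- stirrer: loose magnetic stirrer: square grey plastic box 110 x 110 x 45 high; on top a round white plate (80 diameter, 53 high) and, at the front edge, a black knob (55 high) and a switch; 0.4 to 0.8 kg, slides at up to 10 N. Origin: centre of its underside; x to its back edge, y to its left, z up. Starts between robot and rail, turned up to 20 degrees to the rail
- rail: straight aluminium angle fixed to the bench, 500 long, 36 high. Origin: on the bench, middle of its front face (towards the robot); x away from the robot, square to that face; y along the rail to the left. Turned up to 9 degrees from the robot's axes. Its foot, 6 high, reaches 40 behind the face. Stirrer home: its centre at x = -55 here, back edge parallel
- stop_block: plain steel block fixed in front of the rail near its left or right end: 80 (x, square to the rail) x 50 (y, along the rail) x 40 high. Origin: centre of its underside; axes parallel to the rail's. Stirrer home: its centre 80 along the rail from this centre, towards the rail's middle
- cork_ring: loose cork flask ring, outer diameter 80, inner 44, 30 high; stands in front of the rail near the end that has no stop block. Origin: centre of its underside. Bystander
- funnel: loose red plastic funnel standing mouth down, 110 across, 110 high. Origin: centre of its underside. Bystander
- wash_bottle: loose white plastic bottle, 64 diameter, 150 high, left of the rail. Origin: centre of its underside. Bystander
- amber_jar: loose amber glass jar with a black lid, 60 diameter, 85 high, right of the rail. Origin: centre of its underside. Bystander
- beaker: loose open glass beaker, 70 diameter, 70 high, nearer the robot than the rail. Origin: centre of its underside. Bystander
- screw_cap: loose white screw cap lying flat, 40 diameter, 14 high, nearer the robot than the rail. Origin: centre of its underside. Bystander
- screwdriver: loose red-handled screwdriver lying at the right, about 200 long. Origin: on its underside near the middle. Bystander
There are look-alikes about, which are no part of the job. There is more than one size of the stirrer; the one meant has the size given above.

How it is judged:
By the outcome, as a careful person would: the job done as asked, in the order asked, and still so for the second after the job is handed in, with the robot touching nothing.
It also fails if it takes over 48 s, if anything falls off the work surface, if the arm or the gripper's body presses on something with over 40 N, if the wrist force passes 120 N, or if a joint passes its speed limit or range.

## Working session

There is one attempt and no reset: what is moved stays moved. The work goes in short steps, Python scripts to look and compute and a tool call to move; the robot and the scene stay as the last step left them, time stands still between calls to the robot, and variables do not carry over. Pictures are saved under pics/ and viewed, at most 10 in all, crops included, and the job is handed in when it is done.

Besides the shell and the picture viewer there is one more tool, called after "Request:" by a JSON object that holds its "op" and its "data". carry_out: Moves the arm, as the interface text tells. Its arguments: {"type":"object","properties":{"deltas":{"type":"array","items":{"type":"object","properties":{"hand":{"type":"number"},"dp":{"type":"array","items":{"type":"number","minimum":-1,"maximum":1}},"spin":{"type":"number","minimum":-1,"maximum":1}}}},"force":{"type":"number"}},"required":["deltas"]}

```bash
mkdir -p pics
python3 - <<'E'
from bench import *
import cv2,json
s=read_state();print(s['time'],s['ee_pos'],s['eef_rot'],s['ft_force'])
for n in("top","scene"):
    cv2.imwrite(f"pics/{n}0.png",cv2.resize(camera(n)[:,:,::-1],(800,600),interpolation=cv2.INTER_CUBIC)); print(n,get_calibration(n))
E
```

```text
0.0 [ 0.14043813 -0.6086159   0.2217533 ] [ 9.93573121e-01  1.13189856e-01 -1.29987779e-04 -7.02598829e-04] [-0.37644954 -0.02688202  1.08757015]
top {'fx': 435.5221940630832, 'fy': 435.5221940630832, 'cx': 255.45831898659586, 'cy': 187.79831447486444, 'R': array([[-6.20134335e-02, -9.98075185e-01, -5.08849300e-04],
       [-9.76342910e-01,  6.07689380e-02, -2.07513030e-01],
       [ 2.07144528e-01, -1.23717841e-02, -9.78232122e-01]]), 't': array([0.01998199, 0.47972603, 1.07942018])}
scene {'fx': 381.2868315881925, 'fy': 381.2868315881925, 'cx': 255.7574188017265, 'cy': 195.27014726961042, 'R': array([[-0.67346215,  0.73916764, -0.00894045],
       [ 0.63466584,  0.57196409, -0.51966946],
       [-0.37900923, -0.35565191, -0.85432062]]), 't': array([ 0.33024872, -0.29627163,  1.32786064])}
```

View pics/top0.png

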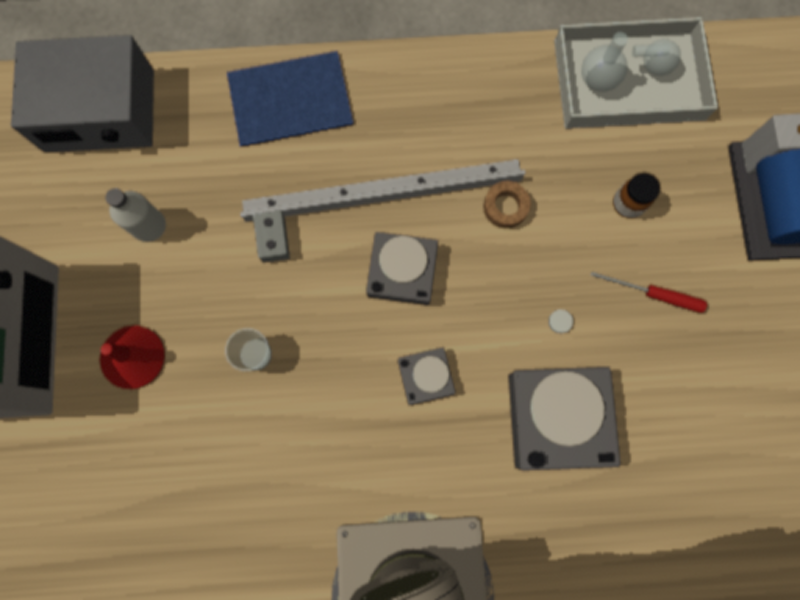

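View pics/scene0.png

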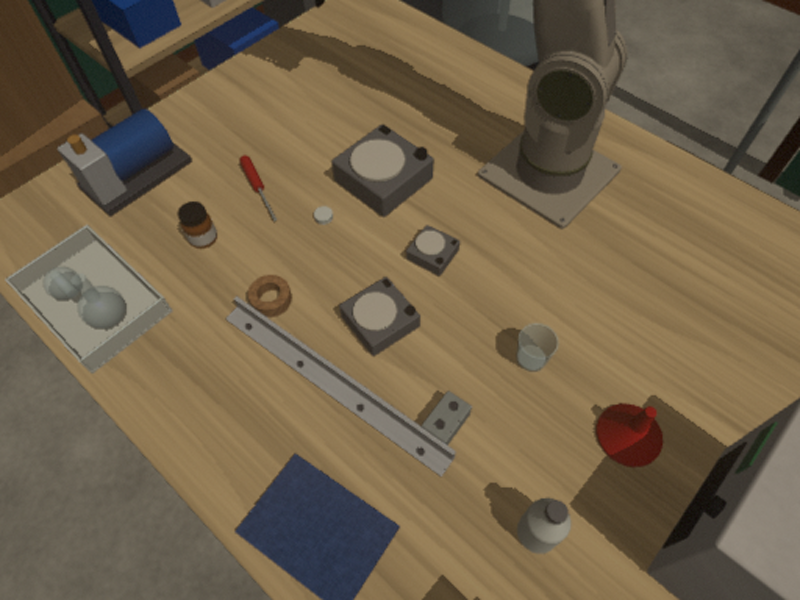

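The three candidates in the top view are the stirrers at (402,268), (428,376, small) and (566,418, large). The middle-sized one at (402,268), between the robot and the rail, should be the 110 mm one. The stop block is at (271,235), the left end, and the cork ring is at (508,204). I'll confirm with a crop.

```bash
cat > h.py <<'E'
from bench import *
import cv2, numpy as np
def ray(name,px,z):
    c=get_calibration(name);R,t=np.array(c['R']),np.array(c['t'])
    px=np.atleast_2d(px).astype(float); z=np.broadcast_to(z,len(px))
    d=np.c_[(px[:,0]-c['cx'])/c['fx'],(px[:,1]-c['cy'])/c['fy'],np.ones(len(px))]@R
    o=-R.T@t
    return o+d*((z-o[2])/d[:,2])[:,None]
def proj(name,X):
    c=get_calibration(name);p=np.atleast_2d(X)@np.array(c['R']).T+np.array(c['t'])
    return np.c_[p[:,0]/p[:,2]*c['fx']+c['cx'],p[:,1]/p[:,2]*c['fy']+c['cy']]
def crop(name,u0,v0,w,h,k,fn):
    im=camera(name)[v0:v0+h,u0:u0+w,::-1]
    cv2.imwrite(fn,cv2.resize(im,None,fx=k,fy=k,interpolation=cv2.INTER_CUBIC))
E
python3 - <<'E'
from h import *
crop("top",145,95,200,110,4,"pics/c1.png")
crop("scene",140,175,170,140,4,"pics/c2.png")
E
```

```text
(no output)
```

View pics/c1.png

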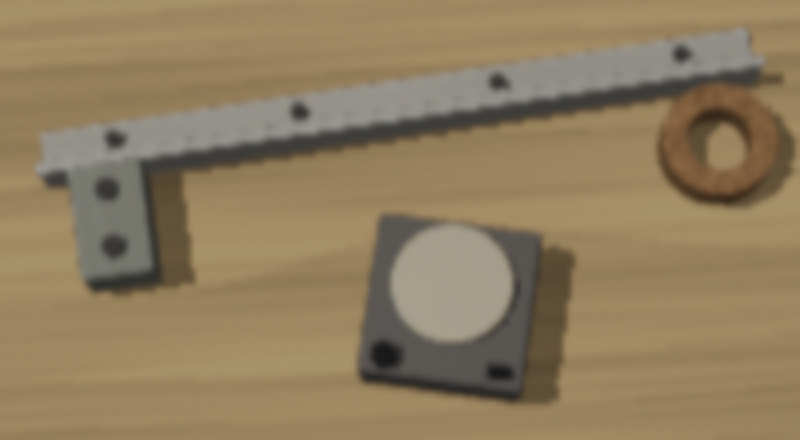

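View pics/c2.png

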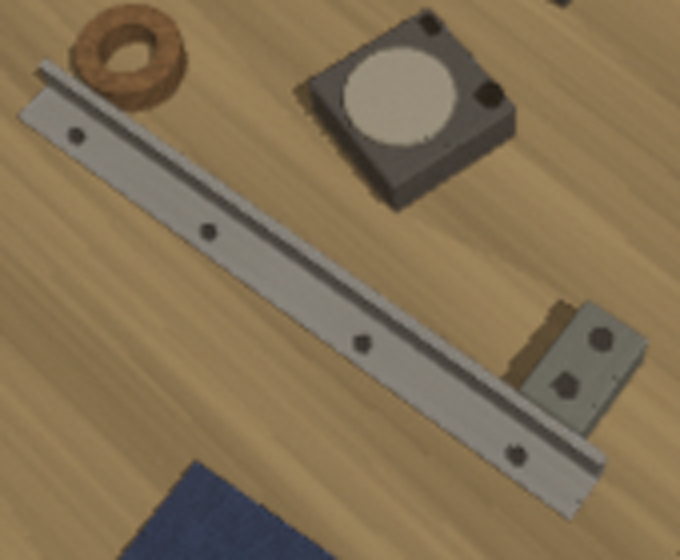

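The crop shows the target's top corners at (380,214), (541,234), (520,390) and (361,375). The rail's front top edge runs (43,172) to (757,67). The block's inner top edge runs (142,160) to (152,274). I'll compute poses and sizes from these.

Run:
```python
from h import *
np.set_printoptions(precision=4,suppress=True)
f=lambda p:(np.array(p,float)+.5)/4-.5+[145,95]
g=lambda p:(np.array(p,float)+.5)/4-.5+[140,175]
S=ray("top",f([(380,214),(541,234),(520,390),(361,375)]),.045)
S2=ray("scene",g([(396,190),(308,84),(425,10),(515,108)]),.045)
R=ray("top",f([(43,172),(757,67)]),.036)
R2=ray("scene",g([(605,463),(45,62)]),.036)
B=ray("top",f([(142,160),(152,274),(86,279)]),.04)
B2=ray("scene",g([(520,388),(588,300),(647,343)]),.04)
C=ray("top",f([(720,140)]),.03)
for n,P in(("S",S),("S2",S2),("R",R),("R2",R2),("B",B),("B2",B2),("C",C)):
    print(n,P[:,:2].tolist() if 0 else P[:,:2].round(4).tolist(),"mean",P.mean(0)[:2],"len",np.linalg.norm(np.diff(P,axis=0),axis=1))
    d=np.diff(P[:2],axis=0)
    if len(d): d=d[0]; print("  ang",np.degrees(np.arctan2(d[1],d[0])))
# other stirrers in top (800 px picture)
h=lambda p:(np.array(p,float)+.5)*.64-.5
print(np.linalg.norm(np.diff(ray("top",h([(399,358),(446,349)]),.04),axis=0)),np.linalg.norm(np.diff(ray("top",h([(511,374),(611,368)]),.05),axis=0)))
```

```text
S [[0.5914, 0.0254], [0.5709, -0.0803], [0.4666, -0.0589], [0.483, 0.0437]] mean [ 0.528  -0.0175] len [0.1077 0.1065 0.104 ]
  ang -100.9351724063657
S2 [[0.5933, 0.0303], [0.5738, -0.076], [0.4704, -0.0573], [0.489, 0.048]] mean [ 0.5316 -0.0138] len [0.1081 0.105  0.1069]
  ang -100.4024155442352
R [[0.6377, 0.2505], [0.6826, -0.2368]] mean [0.6601 0.0068] len [0.4894]
  ang -84.74197175886339
R2 [[0.6417, 0.2582], [0.6868, -0.2379]] mean [0.6643 0.0102] len [0.4981]
  ang -84.8025738901789
B [[0.6406, 0.1831], [0.5609, 0.1786], [0.5602, 0.2223]] mean [0.5873 0.1946] len [0.0798 0.0437]
  ang -176.74142252710269
B2 [[0.6417, 0.1868], [0.5654, 0.18], [0.5628, 0.2282]] mean [0.59   0.1983] len [0.0766 0.0482]
  ang -174.93983478259182
C [[0.634, -0.2078]] mean [ 0.634  -0.2078] len []
0.07882987554194824 0.16288769807615067
```

Sizes confirm it: the target measures about 108 mm, against 79 mm and 163 mm for the look-alikes. Next: check clearances and compute the moves.

```bash
cat >> h.py <<'E'
A=np.radians(5.25); XR=np.array([np.cos(A),np.sin(A)]); YR=np.array([-XR[1],XR[0]]); O=np.array([.662,.0085])
def r2w(x,y): return O+x*XR+y*YR
def w2r(p): d=np.asarray(p)[...,:2]-O; return np.stack([d@XR,d@YR],-1)
from scipy.spatial.transform import Rotation as Ro
def delta(P,yaw):
    s=read_state();M=Ro.from_quat(s['eef_rot']).as_matrix()
    y0=np.degrees(np.arctan2(M[1,0],M[0,0]))
    for p in P: print("to",np.round(p,3),"dp",np.round(M.T@(np.array(p)-s['ee_pos'])/.25,3))
    print("yaw0",y0.round(2),"tilt",M[2].round(4),"spin",round(-(yaw-y0)/180,4),"j",np.round(s['joint_positions'],2),"F",np.round(s['ft_force'],1))
E
python3 - <<'E'
from h import *
h=lambda p:(np.array(p,float)+.5)*.64-.5
print("small",ray("top",h([(399,358),(446,349),(455,396),(408,403)]),.033)[:,:2].round(3).tolist())
print("beaker base",ray("top",h([(255,353)]),.0)[:,:2].round(3),"funnel",ray("top",h([(138,360)]),.02).round(3),"start",r2w(-.226,-.012))
delta([(.30,-.45,.22),(.42,-.25,.22),(.43,-.03,.2),(*r2w(-.226,-.012),.1)],5.25)
E
```

```text
small [[0.375, -0.003], [0.385, -0.081], [0.308, -0.09], [0.301, -0.013]]
beaker base [[0.403 0.242]] funnel [[0.401 0.433 0.02 ]] start [ 0.43804611 -0.02412902]
to [ 0.3  -0.45  0.22] dp [ 0.765 -0.475  0.009]
to [ 0.42 -0.25  0.22] dp [ 1.412 -1.147  0.009]
to [ 0.43 -0.03  0.2 ] dp [ 1.649 -1.995  0.09 ]
to [ 0.438 -0.024  0.1  ] dp [ 1.686 -2.011  0.49 ]
yaw0 12.99 tilt [-0.e+00 -8.e-04 -1.e+00] spin 0.043 j [ 1.32  0.33 -0.06  1.46  0.02  1.35 -0.09] F [-0.2 -0.4 -0.3]
```

Request:
{"op": "carry_out", "data": {"deltas": [{"hand": 40,"dp": [0.16,-0.1,0],"spin": 0.01},{"hand": 40,"dp": [0.32,-0.2,0],"spin": 0.02},{"hand": 40,"dp": [0.48,-0.3,0],"spin": 0.03},{"hand": 40,"dp": [0.64,-0.4,0],"spin": 0.043},{"hand": 40,"dp": [0.76,-0.5,0],"spin": 0.043},{"hand": 40,"dp": [0.85,-0.65,0],"spin": 0.043},{"hand": 40,"dp": [0.93,-0.8,0],"spin": 0.043},{"hand": 40,"dp": [1,-0.97,0],"spin": 0.043},{"hand": 40,"dp": [1,-0.97,0],"spin": 0.043}]}}

```text
time: 1.1
ee_pos: [0.3315, -0.3113, 0.2229]
eef_rot: [0.999, 0.049, 0.0, -0.0]
ft_force: [1.0, -0.8, 1.5]
width: 0.0404
grip_force: 0.0
```

Run:
```python
from h import *
delta([(.42,-.2,.2),(*r2w(-.226,-.012),.2),(*r2w(-.226,-.012),.02),(*r2w(-.1265,-.012),.02)],5.25)
```

```text
to [ 0.42 -0.2   0.2 ] dp [ 0.396 -0.408  0.092]
to [ 0.438 -0.024  0.2  ] dp [ 0.537 -1.101  0.092]
to [ 0.438 -0.024  0.02 ] dp [ 0.537 -1.101  0.812]
to [ 0.537 -0.015  0.02 ] dp [ 0.935 -1.098  0.812]
yaw0 5.66 tilt [ 3.e-04 -1.e-04 -1.e+00] spin 0.0023 j [ 0.97 -0.03 -0.3   1.87 -0.01  1.3  -0.81] F [ 1.  -0.8  1.5]
```

Request:
{"op": "carry_out", "data": {"deltas": [{"hand": 40,"dp": [0.14,-0.14,0.03],"spin": 0},{"hand": 40,"dp": [0.28,-0.28,0.06],"spin": 0},{"hand": 40,"dp": [0.4,-0.42,0.09],"spin": 0},{"hand": 40,"dp": [0.46,-0.6,0.1],"spin": 0},{"hand": 40,"dp": [0.52,-0.8,0.1],"spin": 0},{"hand": 40,"dp": [0.54,-0.97,0.2],"spin": 0},{"hand": 40,"dp": [0.54,-1,0.3],"spin": 0},{"hand": 40,"dp": [0.54,-1,0.3],"spin": 0},{"hand": 40,"dp": [0.54,-1,0.3],"spin": 0}]}}

```text
time: 2.0
ee_pos: [0.4411, -0.0561, 0.1479]
eef_rot: [0.999, 0.045, -0.0, 0.0]
ft_force: [0.0, -0.4, 0.8]
width: 0.0399
grip_force: 0.0
```

Run:
```python
from h import *
delta([(*r2w(-.226,-.012),.1),(*r2w(-.226,-.012),.02),(*r2w(-.1265,-.012),.02)],5.25)
```

```text
to [ 0.438 -0.024  0.1  ] dp [-0.    -0.129  0.192]
to [ 0.438 -0.024  0.02 ] dp [-0.    -0.129  0.512]
to [ 0.537 -0.015  0.02 ] dp [ 0.398 -0.129  0.512]
yaw0 5.21 tilt [-6.e-04  0.e+00 -1.e+00] spin -0.0002 j [ 0.65  0.03 -0.62  1.98  0.02  1.14 -1.46] F [ 0.  -0.4  0.8]
```

Descend, then push forward slowly at 6 mm per row.

Request:
{"op": "carry_out", "data": {"deltas": [{"hand": 40,"dp": [0,-0.13,0.1]},{"hand": 40,"dp": [0,-0.13,0.25]},{"hand": 40,"dp": [0,-0.13,0.4]},{"hand": 40,"dp": [0,-0.13,0.51]},{"hand": 40,"dp": [0,-0.13,0.51]},{"hand": 40,"dp": [0.02,-0.13,0.51]},{"hand": 40,"dp": [0.04,-0.13,0.51]},{"hand": 40,"dp": [0.06,-0.13,0.51]},{"hand": 40,"dp": [0.08,-0.13,0.51]},{"hand": 40,"dp": [0.1,-0.13,0.51]},{"hand": 40,"dp": [0.12,-0.13,0.51]},{"hand": 40,"dp": [0.14,-0.13,0.51]}]}}

```text
schema error: expected keys hand, dp, spin
```

Request:
{"op": "carry_out", "data": {"deltas": [{"hand": 40,"dp": [0.02,0,0]},{"hand": 40,"dp": [0.04,0,0]},{"hand": 40,"dp": [0.06,0,0]},{"hand": 40,"dp": [0.08,0,0]},{"hand": 40,"dp": [0.1,0,0]},{"hand": 40,"dp": [0.12,0,0]},{"hand": 40,"dp": [0.14,0,0]},{"hand": 40,"dp": [0.16,0,0]},{"hand": 40,"dp": [0.18,0,0]},{"hand": 40,"dp": [0.2,0,0]},{"hand": 40,"dp": [0.22,0,0]},{"hand": 40,"dp": [0.23,0,0]},{"hand": 40,"dp": [0.23,0,0]}]}}

```text
schema error: expected keys hand, dp, spin
```

Run:
```python
from h import *
crop("top",145,95,200,110,4,"pics/c3.png")
delta([r2w(-.12,0).tolist()+[.02]],5.25); print(w2r(read_state()['ee_pos']))
```

```text
to [ 0.543 -0.002  0.02 ] dp [ 0.421 -0.179  0.514]
yaw0 5.16 tilt [ 7.e-04  4.e-04 -1.e+00] spin -0.0005 j [ 0.65  0.03 -0.62  1.98  0.02  1.14 -1.46] F [-0.   0.8  0.6]
[-0.22541304 -0.04461392]
```

View pics/c3.png

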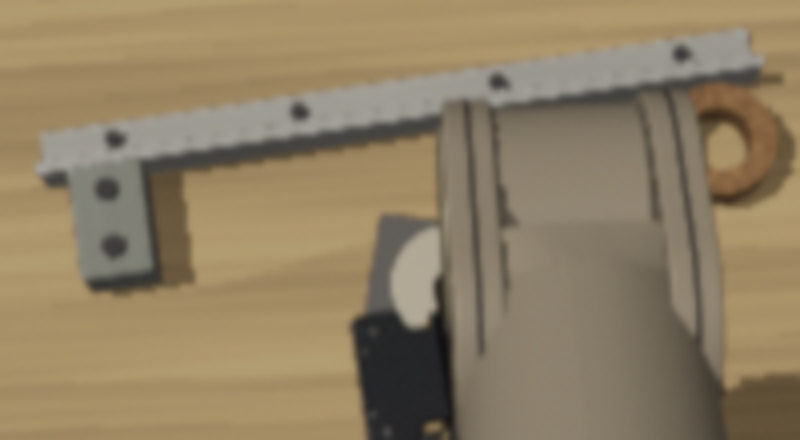

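The calls were refused because "spin" is required, so nothing moved. The picture shows the arm's forearm and hand hiding the stirrer, whose back-left corner is still at (380,214). Resending with the spin key.

Request:
{"op": "carry_out", "data": {"deltas": [{"hand": 40,"dp": [0,-0.13,0.1],"spin": 0},{"hand": 40,"dp": [0,-0.13,0.25],"spin": 0},{"hand": 40,"dp": [0,-0.13,0.4],"spin": 0},{"hand": 40,"dp": [0,-0.13,0.51],"spin": 0},{"hand": 40,"dp": [0,-0.13,0.51],"spin": 0},{"hand": 40,"dp": [0.02,-0.13,0.51],"spin": 0},{"hand": 40,"dp": [0.04,-0.13,0.51],"spin": 0},{"hand": 40,"dp": [0.06,-0.13,0.51],"spin": 0},{"hand": 40,"dp": [0.08,-0.13,0.51],"spin": 0},{"hand": 40,"dp": [0.1,-0.13,0.51],"spin": 0},{"hand": 40,"dp": [0.12,-0.13,0.51],"spin": 0},{"hand": 40,"dp": [0.14,-0.13,0.51],"spin": 0}]}}

```text
time: 3.25
ee_pos: [0.4727, -0.0206, 0.0206]
eef_rot: [0.999, 0.045, -0.001, 0.001]
ft_force: [-6.3, -2.9, 4.4]
width: 0.04
grip_force: 3.1
```

Request:
{"op": "carry_out", "data": {"deltas": [{"hand": 40,"dp": [0.02,0,0],"spin": 0},{"hand": 40,"dp": [0.04,0,0],"spin": 0},{"hand": 40,"dp": [0.06,0,0],"spin": 0},{"hand": 40,"dp": [0.08,0,0],"spin": 0},{"hand": 40,"dp": [0.1,0,0],"spin": 0},{"hand": 40,"dp": [0.12,0,0],"spin": 0},{"hand": 40,"dp": [0.14,0,0],"spin": 0},{"hand": 40,"dp": [0.16,0,0],"spin": 0},{"hand": 40,"dp": [0.18,0,0],"spin": 0},{"hand": 40,"dp": [0.2,0,0],"spin": 0},{"hand": 40,"dp": [0.22,0,0],"spin": 0},{"hand": 40,"dp": [0.23,0,0],"spin": 0},{"hand": 40,"dp": [0.23,0,0],"spin": 0}]}}

```text
time: 4.55
ee_pos: [0.5304, -0.0147, 0.0207]
eef_rot: [0.999, 0.046, -0.0, 0.0]
ft_force: [-3.3, -0.9, 2.7]
width: 0.04
grip_force: 2.1
```

Run:
```python
from h import *
crop("scene",130,150,180,140,4,"pics/c4.png")
delta([r2w(-.12,0).tolist()+[.02]],5.25); print(w2r(read_state()['ee_pos']),read_state()['time'])
```

```text
to [ 0.543 -0.002  0.02 ] dp [ 0.052 -0.044  0.002]
yaw0 5.24 tilt [-3.e-04  6.e-04 -1.e+00] spin -0.0 j [ 0.46  0.41 -0.61  1.89  0.29  0.93 -1.76] F [-4.7 -1.9  3.5]
[-0.13311359 -0.0110293 ] 4.6
```

View pics/c4.png

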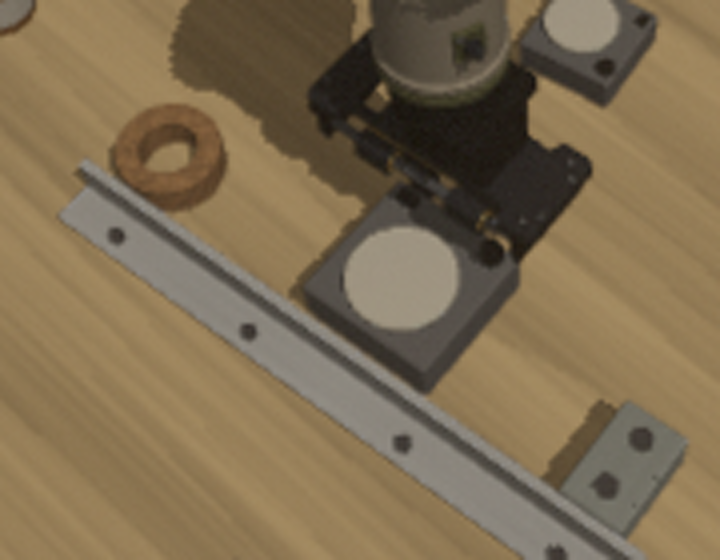

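The stirrer now sits parallel to the rail, with its back top edge running (304,285) to (425,375) and a gap of roughly 14 mm. I'll nudge it 8 mm further, back off and rise.

Request:
{"op": "carry_out", "data": {"deltas": [{"hand": 40,"dp": [0.015,0,0],"spin": 0},{"hand": 40,"dp": [0.03,0,0],"spin": 0},{"hand": 40,"dp": [0.03,0,0],"spin": 0},{"hand": 40,"dp": [-0.02,0,0],"spin": 0},{"hand": 40,"dp": [-0.07,0,0],"spin": 0},{"hand": 50,"dp": [-0.07,0,-0.15],"spin": 0},{"hand": 50,"dp": [-0.07,0,-0.3],"spin": 0},{"hand": 50,"dp": [-0.07,0,-0.4],"spin": 0},{"hand": 50,"dp": [-0.07,0,-0.4],"spin": 0}]}}

```text
time: 5.5
ee_pos: [0.5159, -0.0159, 0.1243]
eef_rot: [0.999, 0.046, 0.004, 0.001]
ft_force: [0.5, 0.2, -0.2]
width: 0.0494
grip_force: 0.0
```

Run:
```python
from h import *
g=lambda p:(np.array(p,float)+.5)/4-.5+[130,150]
S=ray("scene",g([(304,285),(425,375),(517,265)]),.045); print(w2r(S).round(4), "before 8mm nudge; block inner",w2r(ray("scene",g([(560,490),(629,402)]),.04)).round(4))
delta([[*r2w(-.067,-.095),.12],[*r2w(-.067,-.095),.02]],95.25); print(read_state()['time'])
```

```text
[[-0.0146 -0.0477]
 [-0.012   0.0618]
 [-0.1156  0.061 ]] before 8mm nudge; block inner [[-0.0028  0.1802]
 [-0.0797  0.181 ]]
to [ 0.604 -0.092  0.12 ] dp [0.323 0.336 0.021]
to [ 0.604 -0.092  0.02 ] dp [0.319 0.336 0.421]
yaw0 5.25 tilt [ 0.008   0.0018 -1.    ] spin -0.5 j [ 0.53  0.23 -0.66  1.85  0.16  1.11 -1.66] F [ 0.5  0.2 -0.2]
5.5
```

Request:
{"op": "carry_out", "data": {"deltas": [{"hand": 50,"dp": [0.04,0.1,0],"spin": -0.047},{"hand": 50,"dp": [0.1,0.2,0],"spin": -0.094},{"hand": 50,"dp": [0.16,0.3,0],"spin": -0.14},{"hand": 50,"dp": [0.24,0.336,0],"spin": -0.187},{"hand": 50,"dp": [0.32,0.336,0],"spin": -0.234},{"hand": 50,"dp": [0.32,0.336,0],"spin": -0.28},{"hand": 50,"dp": [0.32,0.336,0],"spin": -0.327},{"hand": 50,"dp": [0.32,0.336,0],"spin": -0.374},{"hand": 50,"dp": [0.32,0.336,0],"spin": -0.42},{"hand": 50,"dp": [0.32,0.336,0],"spin": -0.467},{"hand": 50,"dp": [0.32,0.336,0],"spin": -0.5},{"hand": 50,"dp": [0.32,0.336,0],"spin": -0.5},{"hand": 50,"dp": [0.32,0.336,0],"spin": -0.5}]}}

```text
time: 6.8
ee_pos: [0.6004, -0.0923, 0.1198]
eef_rot: [0.675, 0.738, 0.0, 0.0]
ft_force: [-0.6, -0.8, -0.4]
width: 0.0502
grip_force: 0.0
```

Run:
```python
from h import *
delta([[*r2w(-.067,-.095),.02],[*r2w(-.067,.1),.02]],95.25); print(read_state()['time'])
```

```text
to [ 0.604 -0.092  0.02 ] dp [-0.001  0.014  0.399]
to [0.586 0.102 0.02 ] dp [0.779 0.012 0.399]
yaw0 95.06 tilt [ 2.e-04  3.e-04 -1.e+00] spin -0.0011 j [ 0.72  0.5  -0.84  1.6   0.39  1.21 -0.11] F [-0.6 -0.8 -0.4]
6.8
```

Request:
{"op": "carry_out", "data": {"deltas": [{"hand": 50,"dp": [0,0.012,0.15],"spin": 0},{"hand": 50,"dp": [0,0.012,0.3],"spin": 0},{"hand": 50,"dp": [0,0.012,0.4],"spin": 0},{"hand": 50,"dp": [0,0.012,0.4],"spin": 0},{"hand": 50,"dp": [0.04,0.012,0.4],"spin": 0},{"hand": 50,"dp": [0.08,0.012,0.4],"spin": 0},{"hand": 50,"dp": [0.1,0.012,0.4],"spin": 0},{"hand": 50,"dp": [0.12,0.012,0.4],"spin": 0},{"hand": 50,"dp": [0.14,0.012,0.4],"spin": 0},{"hand": 50,"dp": [0.16,0.012,0.4],"spin": 0},{"hand": 50,"dp": [0.18,0.012,0.4],"spin": 0},{"hand": 50,"dp": [0.2,0.012,0.4],"spin": 0},{"hand": 50,"dp": [0.22,0.012,0.4],"spin": 0},{"hand": 50,"dp": [0.24,0.012,0.4],"spin": 0},{"hand": 50,"dp": [0.26,0.012,0.4],"spin": 0}]}}

```text
time: 8.3
ee_pos: [0.5983, -0.0298, 0.021]
eef_rot: [0.675, 0.738, -0.001, 0.002]
ft_force: [0.7, -7.2, 5.5]
width: 0.0498
grip_force: 3.7
```

Request:
{"op": "carry_out", "data": {"deltas": [{"hand": 50,"dp": [0.02,0,0],"spin": 0},{"hand": 50,"dp": [0.04,0,0],"spin": 0},{"hand": 50,"dp": [0.06,0,0],"spin": 0},{"hand": 50,"dp": [0.08,0,0],"spin": 0},{"hand": 50,"dp": [0.1,0,0],"spin": 0},{"hand": 50,"dp": [0.12,0,0],"spin": 0},{"hand": 50,"dp": [0.14,0,0],"spin": 0},{"hand": 50,"dp": [0.16,0,0],"spin": 0},{"hand": 50,"dp": [0.18,0,0],"spin": 0},{"hand": 50,"dp": [0.2,0,0],"spin": 0},{"hand": 50,"dp": [0.22,0,0],"spin": 0},{"hand": 50,"dp": [0.24,0,0],"spin": 0},{"hand": 50,"dp": [0.26,0,0],"spin": 0},{"hand": 50,"dp": [0.28,0,0],"spin": 0},{"hand": 50,"dp": [0.29,0,0],"spin": 0},{"hand": 50,"dp": [0.29,0,0],"spin": 0}]}}

```text
time: 9.9
ee_pos: [0.5917, 0.0432, 0.0209]
eef_rot: [0.675, 0.738, -0.0, 0.002]
ft_force: [1.3, -4.3, 4.3]
width: 0.0501
grip_force: 2.6
```

Run:
```python
from h import *
crop("scene",170,170,180,140,4,"pics/c5.png")
delta([[*r2w(-.067,.06),.02]],95.25); print(w2r(read_state()['ee_pos']),read_state()['time'])
```

```text
to [0.59  0.062 0.02 ] dp [ 0.076 -0.001  0.004]
yaw0 95.15 tilt [-0.0024  0.0018 -1.    ] spin -0.0006 j [ 0.48  0.6  -0.81  1.72  0.49  1.04 -0.41] F [ 1.4 -4.3  3.2]
[-0.06682451  0.04104466] 9.95
```

View pics/c5.png

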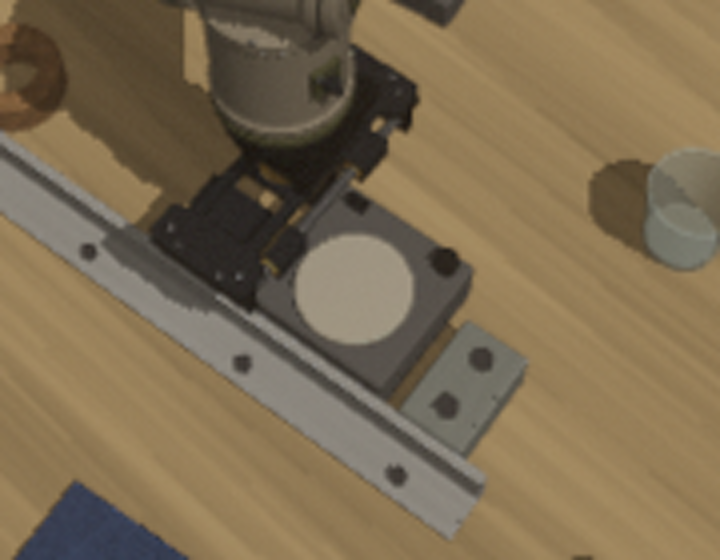

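The stirrer is parallel and close to the rail, with about 18 mm left to the block (its left edge at (470,285), the block edge from (470,322)). Creeping in.

Request:
{"op": "carry_out", "data": {"deltas": [{"hand": 50,"dp": [0.012,0,0],"spin": 0},{"hand": 50,"dp": [0.024,0,0],"spin": 0},{"hand": 50,"dp": [0.036,0,0],"spin": 0},{"hand": 50,"dp": [0.046,0,0],"spin": 0},{"hand": 50,"dp": [0.054,0,0],"spin": 0},{"hand": 50,"dp": [0.06,0,0],"spin": 0},{"hand": 50,"dp": [0.064,0,0],"spin": 0}]}}

```text
time: 10.65
ee_pos: [0.5904, 0.0583, 0.0209]
eef_rot: [0.675, 0.738, -0.001, 0.002]
ft_force: [0.3, -7.4, 6.2]
width: 0.0503
grip_force: 4.0
```

Request:
{"op": "carry_out", "data": {"deltas": [{"hand": 50,"dp": [0.004,0,0],"spin": 0},{"hand": 50,"dp": [0.008,0,0],"spin": 0}]}}

```text
time: 10.85
ee_pos: [0.5903, 0.0584, 0.0209]
eef_rot: [0.675, 0.738, -0.002, 0.003]
ft_force: [-0.7, -14.3, 8.6]
width: 0.0504
grip_force: 7.5
```

It's against the block: the position stalled while the force rose to 14 N. Back off and go round to the front.

Request:
{"op": "carry_out", "data": {"deltas": [{"hand": 50,"dp": [-0.03,0,0],"spin": 0},{"hand": 50,"dp": [-0.08,0,0],"spin": 0},{"hand": 50,"dp": [-0.08,0,-0.15],"spin": 0},{"hand": 40,"dp": [-0.08,0,-0.3],"spin": 0},{"hand": 40,"dp": [-0.08,0,-0.4],"spin": 0},{"hand": 40,"dp": [-0.08,0,-0.4],"spin": 0}]}}

```text
time: 11.45
ee_pos: [0.5928, 0.043, 0.1238]
eef_rot: [0.674, 0.739, 0.002, 0.002]
ft_force: [-0.3, 0.3, -0.2]
width: 0.0408
grip_force: 0.0
```

Run:
```python
from h import *
delta([[*r2w(-.15,.12),.12]],5.25); print(w2r(read_state()['ee_pos']),read_state()['time'])
```

```text
to [0.502 0.114 0.12 ] dp [ 0.317 -0.337  0.013]
yaw0 95.24 tilt [-2.0e-04  5.6e-03 -1.0e+00] spin 0.4999 j [ 0.54  0.48 -0.88  1.64  0.39  1.21 -0.33] F [-0.3  0.3 -0.2]
[-0.06577193  0.04071703] 11.45
```

Request:
{"op": "carry_out", "data": {"deltas": [{"hand": 40,"dp": [0.04,-0.1,0],"spin": 0.047},{"hand": 40,"dp": [0.1,-0.2,0],"spin": 0.094},{"hand": 40,"dp": [0.16,-0.3,0],"spin": 0.14},{"hand": 40,"dp": [0.24,-0.336,0],"spin": 0.187},{"hand": 40,"dp": [0.317,-0.336,0],"spin": 0.234},{"hand": 40,"dp": [0.317,-0.336,0],"spin": 0.28},{"hand": 40,"dp": [0.317,-0.336,0],"spin": 0.327},{"hand": 40,"dp": [0.317,-0.336,0],"spin": 0.374},{"hand": 40,"dp": [0.317,-0.336,0],"spin": 0.42},{"hand": 40,"dp": [0.317,-0.336,0],"spin": 0.467},{"hand": 40,"dp": [0.317,-0.336,0],"spin": 0.5},{"hand": 40,"dp": [0.317,-0.336,0],"spin": 0.5},{"hand": 40,"dp": [0.317,-0.336,0],"spin": 0.5}]}}

```text
time: 12.75
ee_pos: [0.4996, 0.1139, 0.1195]
eef_rot: [0.999, 0.047, -0.0, 0.0]
ft_force: [0.0, -0.5, 0.8]
width: 0.0399
grip_force: 0.0
```

Run:
```python
from h import *
delta([[*r2w(-.15,.12),.02],[*r2w(-.12,.12),.02]],5.25); print(w2r(read_state()['ee_pos']),read_state()['time'])
```

```text
to [0.502 0.114 0.02 ] dp [ 0.008 -0.001  0.398]
to [0.532 0.117 0.02 ] dp [ 0.128 -0.     0.398]
yaw0 5.44 tilt [-7.e-04  1.e-04 -1.e+00] spin 0.001 j [ 0.34  0.25 -0.73  1.85  0.18  1.11 -1.93] F [ 0.  -0.5  0.8]
[-0.15203414  0.11979461] 12.75
```

Request:
{"op": "carry_out", "data": {"deltas": [{"hand": 40,"dp": [0,0,0.15],"spin": 0.001},{"hand": 40,"dp": [0,0,0.3],"spin": 0.001},{"hand": 40,"dp": [0,0,0.398],"spin": 0.001},{"hand": 40,"dp": [0,0,0.398],"spin": 0.001},{"hand": 40,"dp": [0.02,0,0.398],"spin": 0.001},{"hand": 40,"dp": [0.04,0,0.398],"spin": 0.001},{"hand": 40,"dp": [0.06,0,0.398],"spin": 0.001},{"hand": 40,"dp": [0.075,0,0.398],"spin": 0.001},{"hand": 40,"dp": [0.09,0,0.398],"spin": 0.001},{"hand": 40,"dp": [0.1,0,0.398],"spin": 0.001},{"hand": 40,"dp": [0.11,0,0.398],"spin": 0.001},{"hand": 40,"dp": [0.118,0,0.398],"spin": 0.001}]}}

```text
time: 13.95
ee_pos: [0.5274, 0.1167, 0.0202]
eef_rot: [0.999, 0.044, -0.002, 0.001]
ft_force: [-10.5, -2.4, 8.3]
width: 0.0401
grip_force: 5.4
```

Request:
{"op": "carry_out", "data": {"deltas": [{"hand": 40,"dp": [0.006,0,0],"spin": 0},{"hand": 40,"dp": [0.012,0,0],"spin": 0}]}}

```text
time: 14.15
ee_pos: [0.5286, 0.1168, 0.02]
eef_rot: [0.999, 0.045, -0.004, 0.001]
ft_force: [-22.8, -3.5, 18.9]
width: 0.0399
grip_force: 11.4
```

It stalled against the rail at 23 N. Back off, lift clear and look.

Request:
{"op": "carry_out", "data": {"deltas": [{"hand": 40,"dp": [-0.04,0,0],"spin": 0},{"hand": 40,"dp": [-0.12,0,0],"spin": 0},{"hand": 40,"dp": [-0.12,0,-0.2],"spin": 0},{"hand": 40,"dp": [-0.12,0,-0.4],"spin": 0},{"hand": 40,"dp": [-0.2,0.2,-0.6],"spin": 0},{"hand": 40,"dp": [-0.2,0.4,-0.8],"spin": 0},{"hand": 40,"dp": [-0.2,0.6,-0.8],"spin": 0},{"hand": 40,"dp": [-0.2,0.8,-0.8],"spin": 0},{"hand": 40,"dp": [-0.2,1,-0.8],"spin": 0},{"hand": 40,"dp": [-0.2,1,-0.8],"spin": 0}]}}

```text
time: 15.15
ee_pos: [0.5042, -0.1402, 0.2211]
eef_rot: [0.999, 0.043, 0.0, 0.001]
ft_force: [0.4, 0.3, -0.2]
width: 0.0402
grip_force: 0.0
```

Run:
```python
from h import *
a=camera("top")[95:185,135:275,::-1]; b=camera("scene")[195:305,200:340,::-1]
k=lambda i:cv2.resize(i,None,fx=5,fy=5,interpolation=cv2.INTER_CUBIC)
cv2.imwrite("pics/t6.png",k(a)); cv2.imwrite("pics/s6.png",k(b))
```

```text
(no output)
```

View pics/t6.png

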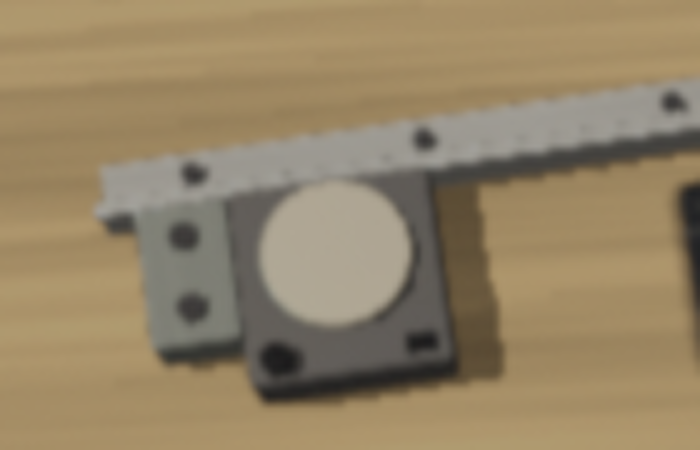

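View pics/s6.png

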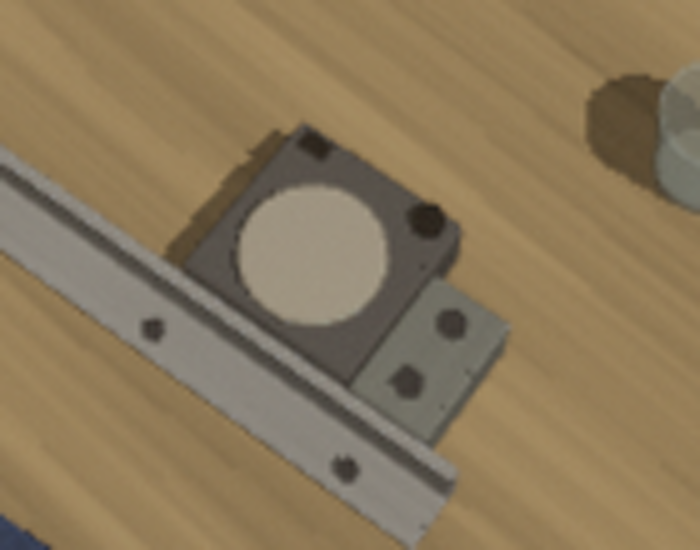

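Both views show the stirrer seated: its back edge at the rail, its left side flush along the block's inner face, and the other things undisturbed. I'll check the angle numerically before handing in.

Run:
```python
from h import *
im={n:cv2.GaussianBlur(cv2.cvtColor(camera(n),cv2.COLOR_RGB2GRAY).astype(np.float32),(0,0),.7) for n in("top","scene")}
def edge(n,p,q,z,lab,off,k=5):
    p,q=[(np.array(a,float)+.5)/k-.5+off for a in(p,q)]
    d=(q-p)/np.linalg.norm(q-p);m=np.array([-d[1],d[0]]);s=np.arange(-2.5,2.51,.1);P=[]
    for t in np.linspace(.08,.92,40):
        c=p+t*(q-p)+s[:,None]*m
        v=cv2.remap(im[n],c[:,0].astype(np.float32)[None],c[:,1].astype(np.float32)[None],cv2.INTER_LINEAR)[0]
        g=np.abs(np.gradient(v)); g=g*(g>.5*g.max()); P.append(p+t*(q-p)+m*(g@s/g.sum()))
    W=ray(n,np.array(P),z)[:,:2]
    vx,vy,x0,y0=cv2.fitLine(W.astype(np.float32),cv2.DIST_HUBER,0,.001,.001).ravel()
    a=np.degrees(np.arctan2(vy,vx))%90; print(n,lab,"angle mod 90:",round(float(a),2),"rail xy",w2r((x0,y0)).round(4))
T=[135,95];C=[200,195]
edge("top",(432,175),(455,358),.045,"right",T)
edge("top",(455,362),(258,388),.045,"front",T)
edge("scene",(187,265),(303,123),.045,"right",C)
edge("scene",(303,123),(460,225),.045,"front",C)
edge("scene",(10,150),(180,268),.036,"rail",C)
edge("scene",(10,150),(450,470),.036,"rail all",C)
edge("top",(443,180),(695,138),.036,"rail",T)
```

```text
top right angle mod 90: 6.78 rail xy [-0.0598  0.0679]
top front angle mod 90: 3.8 rail xy [-0.1132  0.1173]
scene right angle mod 90: 7.05 rail xy [-0.056   0.0708]
scene front angle mod 90: 6.29 rail xy [-0.1114  0.1217]
scene rail angle mod 90: 6.22 rail xy [ 0.0039 -0.0011]
scene rail all angle mod 90: 6.22 rail xy [0.0028 0.0973]
top rail angle mod 90: 6.19 rail xy [-0.007 -0.014]
```

The rail measures about 6.2° here rather than 5.25°, and the stirrer about 6.3–7°, so it is probably flush. To be sure, I'll do gentle centred pushes with closed fingers, which let it align itself, first against the block and then against the rail.

```bash
sed -i 's/^A=np.radians(5.25)/A=np.radians(6.2)/; s/O=np.array(\[.662,.0085\])/O=np.array([.6635,.0085])/' h.py
python3 - <<'E'
from h import *
s=ray("scene",(np.array([(187,265),(303,123),(460,225),(350,385)])+.5)/5-.5+[200,195],.045); print(w2r(s).round(4))
c=s.mean(0)[:2]; print(c, w2r(c))
x,y=w2r(c)
delta([[*r2w(x-.003,y-.055-.035),.15],[*r2w(x-.003,y-.055-.035),.02]],96.2)
E
```

```text
[[-0.0045  0.072 ]
 [-0.1097  0.0722]
 [-0.109   0.1768]
 [-0.0009  0.1805]]
[0.5942486  0.12708371] [-0.05603938  0.12536921]
to [0.601 0.037 0.15 ] dp [ 0.445 -0.659  0.282]
to [0.601 0.037 0.02 ] dp [ 0.445 -0.659  0.802]
yaw0 5.0 tilt [-0.e+00 -4.e-04 -1.e+00] spin -0.5067 j [ 0.69  0.15 -0.56  1.71  0.08  1.31 -1.37] F [-0.7  0.3  0.2]
```

Request:
{"op": "carry_out", "data": {"deltas": [{"hand": 0,"dp": [0.06,-0.1,0],"spin": -0.047},{"hand": 0,"dp": [0.14,-0.2,0],"spin": -0.094},{"hand": 0,"dp": [0.22,-0.3,0],"spin": -0.14},{"hand": 0,"dp": [0.3,-0.4,0],"spin": -0.187},{"hand": 0,"dp": [0.38,-0.5,0],"spin": -0.234},{"hand": 0,"dp": [0.445,-0.6,0.1],"spin": -0.28},{"hand": 0,"dp": [0.445,-0.66,0.2],"spin": -0.327},{"hand": 0,"dp": [0.445,-0.66,0.28],"spin": -0.374},{"hand": 0,"dp": [0.445,-0.66,0.28],"spin": -0.42},{"hand": 0,"dp": [0.445,-0.66,0.28],"spin": -0.467},{"hand": 0,"dp": [0.445,-0.66,0.28],"spin": -0.507},{"hand": 0,"dp": [0.445,-0.66,0.4],"spin": -0.507},{"hand": 0,"dp": [0.445,-0.66,0.55],"spin": -0.507},{"hand": 0,"dp": [0.445,-0.66,0.7],"spin": -0.507},{"hand": 0,"dp": [0.445,-0.66,0.8],"spin": -0.507},{"hand": 0,"dp": [0.445,-0.66,0.8],"spin": -0.507}]}}

```text
time: 16.95
ee_pos: [0.5979, 0.0394, 0.0174]
eef_rot: [0.666, 0.746, -0.002, -0.002]
ft_force: [-0.5, -0.1, -0.2]
width: 0.0004
grip_force: 0.0
```

Request:
{"op": "carry_out", "data": {"deltas": [{"hand": 0,"dp": [0.02,0,0],"spin": 0},{"hand": 0,"dp": [0.04,0,0],"spin": 0},{"hand": 0,"dp": [0.06,0,0],"spin": 0},{"hand": 0,"dp": [0.07,0,0],"spin": 0},{"hand": 0,"dp": [0.08,0,0],"spin": 0}]}}

```text
time: 17.45
ee_pos: [0.5989, 0.0581, 0.0212]
eef_rot: [0.667, 0.745, 0.0, 0.0]
ft_force: [0.1, 0.5, -0.9]
width: 0.0004
grip_force: 0.0
```

Request:
{"op": "carry_out", "data": {"deltas": [{"hand": 0,"dp": [0.006,0,0],"spin": 0},{"hand": 0,"dp": [0.012,0,0],"spin": 0}]}}

```text
time: 17.65
ee_pos: [0.5987, 0.059, 0.0209]
eef_rot: [0.667, 0.745, -0.001, 0.001]
ft_force: [-1.5, -9.1, 5.9]
width: 0.0008
grip_force: 4.2
```

Request:
{"op": "carry_out", "data": {"deltas": [{"hand": 0,"dp": [0.005,0,0],"spin": 0},{"hand": 0,"dp": [0.01,0,0],"spin": 0}]}}

```text
time: 17.85
ee_pos: [0.5987, 0.0591, 0.0209]
eef_rot: [0.668, 0.744, -0.002, 0.002]
ft_force: [-1.8, -13.7, 9.0]
width: 0.0008
grip_force: 7.0
```

Firm against the block. Now the front, with closed fingers.

Request:
{"op": "carry_out", "data": {"deltas": [{"hand": 0,"dp": [-0.04,0,0],"spin": 0},{"hand": 0,"dp": [-0.1,0,0],"spin": 0},{"hand": 0,"dp": [-0.1,0,-0.15],"spin": 0},{"hand": 0,"dp": [-0.1,0,-0.3],"spin": 0},{"hand": 0,"dp": [-0.1,0,-0.4],"spin": 0},{"hand": 0,"dp": [-0.1,0,-0.4],"spin": 0}]}}

```text
time: 18.45
ee_pos: [0.6028, 0.0381, 0.1242]
eef_rot: [0.667, 0.745, 0.002, 0.002]
ft_force: [0.1, -0.0, 0.5]
width: 0.0004
grip_force: 0.0
```

Run:
```python
from h import *
delta([[*r2w(-.15,.123),.12]],6.2); print(w2r(read_state()['ee_pos']),read_state()['time'])
```

```text
to [0.501 0.115 0.12 ] dp [ 0.349 -0.371  0.015]
yaw0 96.3 tilt [-2.0e-04  5.6e-03 -1.0e+00] spin 0.5006 j [ 0.51  0.49 -0.84  1.61  0.38  1.21 -0.3 ] F [ 0.1 -0.   0.5]
[-0.05713886  0.03599272] 18.45
```

Request:
{"op": "carry_out", "data": {"deltas": [{"hand": 0,"dp": [0.04,-0.1,0],"spin": 0.047},{"hand": 0,"dp": [0.1,-0.2,0],"spin": 0.094},{"hand": 0,"dp": [0.16,-0.3,0],"spin": 0.14},{"hand": 0,"dp": [0.24,-0.37,0],"spin": 0.187},{"hand": 0,"dp": [0.32,-0.37,0],"spin": 0.234},{"hand": 0,"dp": [0.35,-0.37,0],"spin": 0.28},{"hand": 0,"dp": [0.35,-0.37,0],"spin": 0.327},{"hand": 0,"dp": [0.35,-0.37,0],"spin": 0.374},{"hand": 0,"dp": [0.35,-0.37,0],"spin": 0.42},{"hand": 0,"dp": [0.35,-0.37,0],"spin": 0.467},{"hand": 0,"dp": [0.35,-0.37,0],"spin": 0.5},{"hand": 0,"dp": [0.35,-0.37,0.1],"spin": 0.5},{"hand": 0,"dp": [0.35,-0.37,0.25],"spin": 0.5},{"hand": 0,"dp": [0.35,-0.37,0.4],"spin": 0.5},{"hand": 0,"dp": [0.35,-0.37,0.4],"spin": 0.5}]}}

```text
time: 19.95
ee_pos: [0.4954, 0.1136, 0.0158]
eef_rot: [0.998, 0.055, -0.004, 0.0]
ft_force: [-0.8, -0.7, 0.6]
width: 0.0006
grip_force: 0.0
```

Request:
{"op": "carry_out", "data": {"deltas": [{"hand": 0,"dp": [0.03,0,0],"spin": 0},{"hand": 0,"dp": [0.06,0,0],"spin": 0},{"hand": 0,"dp": [0.08,0,0],"spin": 0},{"hand": 0,"dp": [0.095,0,0],"spin": 0},{"hand": 0,"dp": [0.105,0,0],"spin": 0}]}}

```text
time: 20.45
ee_pos: [0.5261, 0.1181, 0.0212]
eef_rot: [0.998, 0.055, 0.001, -0.0]
ft_force: [0.9, -0.4, 0.1]
width: 0.0004
grip_force: 0.0
```

Request:
{"op": "carry_out", "data": {"deltas": [{"hand": 0,"dp": [0.008,0,0],"spin": 0},{"hand": 0,"dp": [0.016,0,0],"spin": 0}]}}

```text
time: 20.65
ee_pos: [0.5284, 0.1183, 0.0205]
eef_rot: [0.998, 0.055, -0.001, 0.0]
ft_force: [-9.6, -2.3, 7.8]
width: 0.0004
grip_force: 4.8
```

Request:
{"op": "carry_out", "data": {"deltas": [{"hand": 0,"dp": [0.006,0,0],"spin": 0},{"hand": 0,"dp": [0.012,0,0],"spin": 0}]}}

```text
time: 20.85
ee_pos: [0.5285, 0.1184, 0.0201]
eef_rot: [0.998, 0.055, -0.004, 0.001]
ft_force: [-23.0, -3.6, 19.8]
width: 0.0002
grip_force: 11.4
```

It stalled at the same place, so it is seated. Retreat and take a last look.

Request:
{"op": "carry_out", "data": {"deltas": [{"hand": 0,"dp": [-0.04,0,0],"spin": 0},{"hand": 0,"dp": [-0.12,0,0],"spin": 0},{"hand": 0,"dp": [-0.12,0,-0.2],"spin": 0},{"hand": 0,"dp": [-0.12,0,-0.4],"spin": 0},{"hand": 0,"dp": [-0.2,0.2,-0.6],"spin": 0},{"hand": 0,"dp": [-0.2,0.4,-0.8],"spin": 0},{"hand": 0,"dp": [-0.2,0.6,-0.8],"spin": 0},{"hand": 0,"dp": [-0.2,0.8,-0.8],"spin": 0},{"hand": 0,"dp": [-0.2,1,-0.8],"spin": 0},{"hand": 0,"dp": [-0.2,1,-0.8],"spin": 0},{"hand": 0,"dp": [-0.2,1,-0.8],"spin": 0}]}}

```text
time: 21.95
ee_pos: [0.5095, -0.1412, 0.2204]
eef_rot: [0.999, 0.051, -0.0, 0.001]
ft_force: [0.3, 0.9, -0.4]
width: 0.0004
grip_force: 0.0
```

Run:
```python
from h import *
crop("scene",190,195,160,115,5,"pics/f.png")
```

```text
(no output)
```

View pics/f.png

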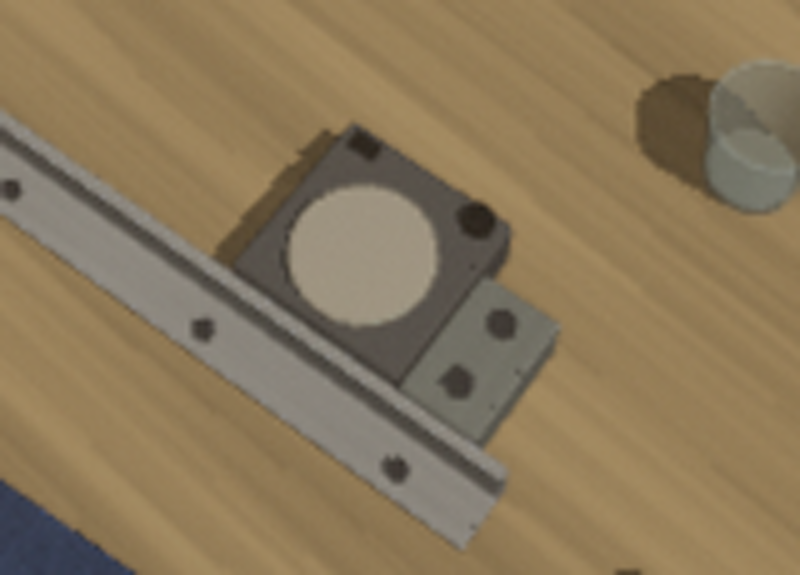

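The stirrer sits flush in the corner formed by the rail (235,268)–(400,383) and the block edge (400,383)–(490,278), and the hand is clear. Handing in.

```bash
python3 -c "
from bench import *
print(close_job())"
```

```text
the job is handed in; nothing more can be done
None
```

The 110 mm stirrer was pushed into its corner, back edge flush against the rail and side against the stop block as far as the pictures and push forces show; the hand is clear, nothing else looked disturbed in the views I took, and the job was handed in at about 22 s.

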